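Post an empty ribbon spool through the self-closing flap of the spool box

ROBOT

A 6-joint arm with a two-finger parallel gripper is mounted at the origin on a cart in front of the work surface, level with it; the furniture and walls round the work are solid. World frame = base frame: x ahead of the robot, y to its left, z up, the work surface at z = 0. Lengths are in m, angles in degrees, forces in N, time in s.
With the tool pointing down it reaches from about 0.25 to 0.725 m from the base axis. Payload 9.7 kg.
Tool frame: the origin (TCP) lies where the fingers leave the gripper's body, on its centre line; the fingertips stand 73 mm ahead of it and the grasp point (between the pads) lies 54 mm ahead of it; z points along the fingers, y is the line along which they close (so a half turn about z gives the same grasp; the last joint's range is limited). The gripper opens to 85 mm and grips with 20 to 120 N. Pads are 22 mm wide; open, the fingers measure 114 mm over their backs; the gripper's body (76 mm by 85 mm) begins 54 mm behind the grasp point. The pads swing forward as they close: fully open they stand 13 mm farther back than shut.
Start: joints at [-67.666, 4.979, 10.078, 95.1, 0, 90], TCP at [0.209, -0.509, 0.304] pointing down, gripper open.
Joint ranges: [-179.16, 179.16], [-48.56, 103.87], [-65.8, 70.77], [-126.05, 130.52], [-82.76, 87.17], [-180, 180]. Speed limits (degrees/s): [127.2, 127.2, 147.25, 180, 180, 180].

INTERFACE

Orientations are given as [roll, pitch, yaw] about the fixed x, y, z axes, in that order (R = Rz(yaw) Ry(pitch) Rx(roll)).
In Python, from workcell import sensors, imaging, bot gives the robot as it stands.
- The arm moves only by the tool apply_moves, never from a script. Its argument "rows" is a list of rows, each a list of 3 entries, a list of its own where there are three numbers: the shift along the tool's x, y, z in units of 10 cm (1.0 is 10 cm), then the turn, a rotation vector about the tool's x, y, z in units of 30 degrees (1.0 is 30 degrees), then the opening, from 0 (shut) to 1 (fully open). A call has 1 to 20 rows; each row is the pose to reach, as a shift and turn from the pose commanded when the call began, along the tool's axes at that moment; what a row does not reach only later rows make up. A row lasts 1/10 s, in which the tool goes at most 50 mm and 8.59 degrees, less where a joint would pass 70% of its speed; a pose out of reach is approached as far as the arm can. A call with a number of a shift or a turn outside -1 to 1 is refused whole. A call with a gripper value outside its range is refused whole. The fingers move at their own pace and stop on an object; "force" is the grip in N (left out, the last holds). Time passes only in rows, so rows that repeat a pose let the fingers close. It gives the time, the measured TCP pose, the force, the opening and the grip force at its end, in the units of the state.
- sensors.get_obs(): the state, without advancing time (a new reading comes with each control period).
- imaging.camera(name): name is "side" or "top"; returns (picture, depth): 480x640x3 uint8, red, green, blue; 480x640 float32, m along the optical axis (not along the pixel's ray), 0 where there is no reading.
- imaging.get_calibration(name): a dict with "intrinsics" (3x3 intrinsics, pixels), "dist_coeffs" ([k1, k2, p1, p2, k3] as OpenCV has them; the pictures are not rectified), "world_from_camera" (4x4, takes a point from camera to world coordinates). Camera axes: x right, y down, z forward; pixel columns grow to the right and rows downward; lengths in m; the calibration is good to about 2 mm. A picture is of the moment at which its call begins. get_calibration takes no time and is no camera call.
- bot.job_done(): hands the job in; it is judged then, once.
The state is a dict: "time": time; "q": joint angles; "qd": joint speeds; "joint_efforts": joint torques, N m; "ee_pos": TCP position; "tcp_rot": TCP orientation; "wrist_force": force on the tool from outside, world axes, zero at the start; "torque": the same for the moment, N m; "opening": finger opening in m; "grasp_force": force on a finger pad.
Only numpy, scipy, OpenCV 4.12 (cv2) and the standard library are available. Lean on these libraries where they do the work, as an engineer would, in place of code of your own. Each camera call takes 0.05 s, during which the arm holds its last target. There are 200 camera calls.

TASK

Put the red ribbon spool away in the spool box without grasping or lifting it: with one finger press the orange bar all the way down so that the self-closing flap is fully open, and only then, keeping the bar down, push the spool along its ledge with the other finger until it drops through the mouth. Keep the flap open until the spool has dropped in, then let go so that the flap closes over it. Leave the yellow spool, the wafer pack and the cocoa tin alone.

Things in the scene. Friction and masses are not known exactly. Their poses are not given: they have to be found in the camera images.
- spool_box: white box fixed to the table, 203 mm long (its x -115 to +88 mm), 160 mm wide (its y -40 to +120 mm), 150 mm high to its wooden top. Origin on the table top below the middle of the ledge's edge; z up, x = direction in which the spool is pushed (roughly the robot's right, +-0.3 rad), y away from the robot. The ledge is its wooden top from x = -115 mm to 0
- ledge_edge (a point): middle of the ledge's edge, on the ledge surface, where the lane ends at the mouth (box x = 0, y = 0, 150 mm up); axes as the box. The lane for the spool runs along x, centred on y = 0, 58 mm wide between two aluminium guide strips 6 mm thick and 8 mm high
- mouth (a point): middle of the mouth at ledge level. The mouth spans box x = 0 to 82 mm, y = -34 to +72 mm, and is shut by a dark grey metal flap flush with the ledge. Below it is the bin: inner floor 6 mm above the table, inside x = 0 to 82 mm, y = -34 to +114 mm, clear window towards the robot
- hinge (a point): middle of the flap's hinge axis, which runs along box x at y = 98 mm, 25 mm above the ledge, between two dark pillars at x = -2 and +78 mm that reach 34 mm above the ledge
- bar_mid (a point): point on top of the orange press bar, 50 mm before the ledge's edge (box x = -50 mm); moves with the bar. The bar is a round rod, 10 mm thick, along box x from x = -110 to +70 mm, beside the lane at box y = 66 mm (62 mm half way down), fixed to the flap. Its top is 47 mm above the ledge when the flap is shut and 13 mm when fully down; a finger can slide along it
- bar_end (a point): the same on the free end of the orange bar, at box x = -110 mm
- flap (a joint): opening of the flap in rad: 0 shut, 1.0 fully open at its stop (bar fully down). A spring shuts it when let go; the bar takes about 3 N at first, about 5 N at the stop. The flap swings down into the bin; only when fully open is the whole lane width clear. When shut it carries the spool without opening
- red_spool: red ribbon spool with whitish flat faces, loose, a disc of 53 mm diameter and 22 mm height, about 35 g, lying flat on the ledge in the lane, 35 to 55 mm before the ledge's edge; origin at the centre of its underside, z up. A finger whose tip is at the height of the fully pressed bar (13 mm above the ledge) meets its side
- yellow_spool: bystander: yellow ribbon spool with whitish flat faces, 53 mm diameter, 22 mm high, lying on the table near the box; origin at the centre of its underside
- wafer_pack: bystander: flat yellow pack of wafers, 46 x 96 x 22 mm, on the table near the box; origin at the centre of its underside
- cocoa_tin: bystander: green cocoa tin with a beige lid, 64 mm diameter and height, on the table near the box; origin at the centre of its underside
Mind the look-alikes: they are no part of the job. Leave any green, pink or purple look-alike of the red_spool alone.

How it is judged:
By the outcome, as a careful person would: the job done as asked, in the order asked, and still so for the second after the job is handed in, with the robot touching nothing.
It also fails if it takes over 48 s, if anything falls off the work surface, if the arm or the gripper's body presses on something with over 40 N, if the wrist force passes 120 N, or if a joint passes its speed limit or range.

## Working session

There is one attempt and no reset: what is moved stays moved. The work goes in short steps, Python scripts to look and compute and a tool call to move; the robot and the scene stay as the last step left them, time stands still between calls to the robot, and variables do not carry over. Pictures are saved under pics/ and viewed, at most 10 in all, crops included, and the job is handed in when it is done.

Besides the shell and the picture viewer there is one more tool, called as name([rows], argument=value, ...), one row to a line, values as JSON. apply_moves: Moves the arm, as the interface text tells. Its arguments: {"type":"object","properties":{"rows":{"type":"array"},"force":{"type":"number"}},"required":["rows"]}

```bash
mkdir -p pics; ls
python3 - <<'E'
from workcell import sensors, imaging
import cv2
for n in ("side","top"):
    p,d=imaging.camera(n); cv2.imwrite(f"pics/{n}0.png",p[:,:,::-1])
    import numpy as np; np.savez(f"{n}0.npz",p=p,d=d)
    c=imaging.get_calibration(n); print(n,{k:np.round(v,4).tolist() for k,v in c.items()})
print(sensors.get_obs())
E
```

```text
pics
side {'intrinsics': [[450.0407, 0.0, 317.4341], [0.0, 450.0407, 237.5708], [0.0, 0.0, 1.0]], 'dist_coeffs': [-0.0799, 0.0, 0.0, 0.0, 0.0], 'world_from_camera': [[-0.8417, 0.4265, -0.3311, 0.7629], [0.5398, 0.6741, -0.5042, 0.5547], [0.0082, -0.6031, -0.7976, 0.8195], [0.0, 0.0, 0.0, 1.0]]}
top {'intrinsics': [[520.8427, 0.0, 323.1341], [0.0, 520.8427, 232.6134], [0.0, 0.0, 1.0]], 'dist_coeffs': [-0.0931, 0.0, 0.0, 0.0, 0.0], 'world_from_camera': [[0.012, -0.9947, 0.1025, 0.391], [-0.9999, -0.0116, 0.0044, 0.1376], [-0.0032, -0.1025, -0.9947, 1.0127], [0.0, 0.0, 0.0, 1.0]]}
{'time': 0.1, 'q': array([-6.76662516e+01,  5.00780729e+00,  1.00400448e+01,  9.50992786e+01,
       -1.77945904e-03,  8.99985465e+01]), 'qd': array([ 0.00440452, -0.01713399,  0.18969836, -0.04868514, -0.07303796,
       -0.00194768]), 'joint_efforts': array([ 3.42838612e-03, -5.21560585e+01,  4.65654659e+01,  1.60501833e-02,
        1.06428799e-04,  2.83041584e-05]), 'ee_pos': array([ 0.20895174, -0.50864079,  0.30326468]), 'tcp_rot': array([-1.79932959e+02,  1.77775709e-03,  2.23352039e+01]), 'wrist_force': array([-0.81166541,  0.40269584, -0.72812656]), 'torque': array([ 0.05289259, -0.00595887,  0.00597639]), 'grasp_force': 0.0, 'opening': 0.0857294533751139}
```

View pics/top0.png

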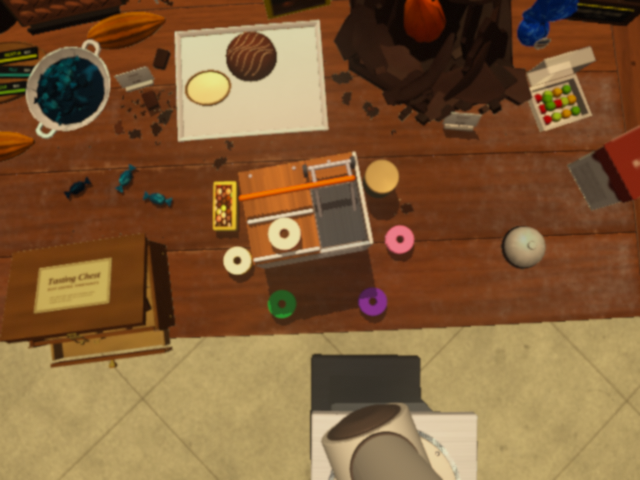

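View pics/side0.png

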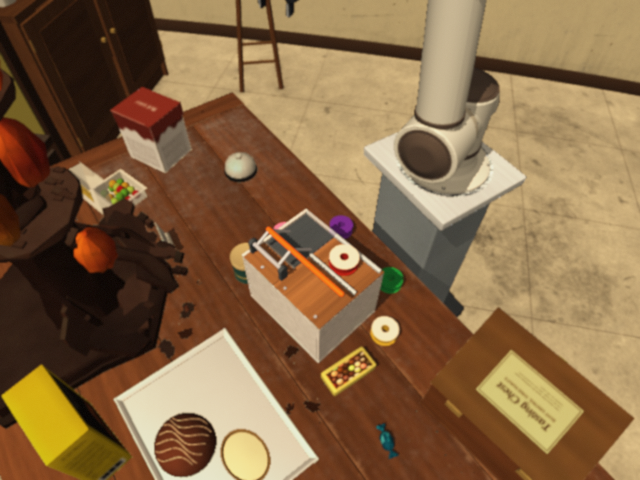

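The top view shows the box around (240–370, 155–262). The orange bar runs from (241,197) to (354,182), and the red spool's whitish top is at (284,234). The yellow spool is at (237,261) and the flap at (343,218). In the side view the spool is at (344,257) and the bar runs from (268,230) to (345,293).

```bash
cat > h.py <<'E'
import numpy as np, cv2
from workcell import imaging
def cal(n):
    c=imaging.get_calibration(n); return [np.array(c[k]) for k in("intrinsics","dist_coeffs","world_from_camera")]
def cloud(n,d):
    K,D,T=cal(n); v,u=np.mgrid[:480,:640]
    uv=np.stack([u,v],-1).reshape(-1,1,2).astype(float)
    r=cv2.undistortPoints(uv,K,D).reshape(480,640,2)
    P=np.dstack([r*d[...,None],d])
    return P@T[:3,:3].T+T[:3,3]
def ray(n,uv):
    K,D,T=cal(n); r=cv2.undistortPoints(np.array(uv,float).reshape(-1,1,2),K,D).reshape(2)
    v=T[:3,:3]@np.array([*r,1]); return T[:3,3],v/np.linalg.norm(v)
def tri(a,b):
    A=np.zeros((3,3));B=np.zeros(3)
    for n,uv in(("top",a),("side",b)):
        o,v=ray(n,uv);M=np.eye(3)-np.outer(v,v);A+=M;B+=M@o
    X=np.linalg.solve(A,B); return X,[np.linalg.norm((np.eye(3)-np.outer(v,v))@(X-o)) for o,v in(ray("top",a),ray("side",b))]
E
python3 - <<'E'
from h import *
np.set_printoptions(precision=4,suppress=True)
win={"top":((235,360),(172,205),(262,306),(215,254)),"side":((260,352),(222,300),(326,362),(240,275))}
sp={}
for n in("top","side"):
    z=np.load(n+"0.npz");p=z["p"];d=z["d"];C=cloud(n,d)
    h=cv2.cvtColor(p,cv2.COLOR_RGB2HSV); w=win[n]
    m=(h[...,1]>200)&(h[...,2]>170)&(h[...,0]<16); M=np.zeros_like(m);M[w[1][0]:w[1][1],w[0][0]:w[0][1]]=1;m&=M
    v,u=np.nonzero(m);P=C[m];ok=d[m]>0;P=P[ok]
    c=np.median(P,0);_,_,V=np.linalg.svd(P-P.mean(0),full_matrices=False);t=(P-P.mean(0))@V[0]
    print(n,"bar",len(P),P.mean(0),V[0],"ends",P.mean(0)+V[0]*t.min(),P.mean(0)+V[0]*t.max())
    m=(h[...,1]<110)&(h[...,2]>150);M[:]=0;M[w[3][0]:w[3][1],w[2][0]:w[2][1]]=1;m&=M
    k,l,s,ce=cv2.connectedComponentsWithStats(m.astype(np.uint8));i=1+np.argmax(s[1:,4]);m=l==i
    cn=max(cv2.findContours(m.astype(np.uint8),0,1)[0],key=len)
    e=cv2.fitEllipse(cn);sp[n]=e[0];print(" spool",s[i],e,"3d",np.median(C[m],0),C[m].mean(0))
print(tri(sp["top"],sp["side"]))
a=[cv2.resize(np.load(n+"0.npz")["p"][y:y+130,x:x+150],(600,520),interpolation=cv2.INTER_CUBIC) for n,x,y in(("top",232,145),("side",235,205))]
for n,i in zip("ts",a): cv2.imwrite(f"pics/c{n}.png",i[:,:,::-1])
E
```

```text
top bar 2114 [0.554  0.2053 0.1625] [-0.0646  0.9813 -0.1815] ends [0.5616 0.0904 0.1838] [0.5491 0.28   0.1487]
 spool [262 215  38  35 843] ((282.2899169921875, 230.53646850585938), (31.952314376831055, 39.09060287475586), 136.4586639404297) 3d [0.4797 0.207  0.1714] [0.4794 0.2069 0.1725]
side bar 634 [0.5432 0.1971 0.1912] [-0.2467  0.9673 -0.0588] ends [0.5695 0.094  0.1975] [0.5232 0.2755 0.1865]
 spool [329 240  31  29 593] ((344.0440673828125, 255.192138671875), (27.133962631225586, 29.419189453125), 109.56368255615234) 3d [0.4756 0.204  0.1733] [0.4765 0.2044 0.174 ]
(array([0.4792, 0.2072, 0.1799]), [np.float64(0.00018192556875038296), np.float64(0.00018192556875037093)])
```

View pics/ct.png

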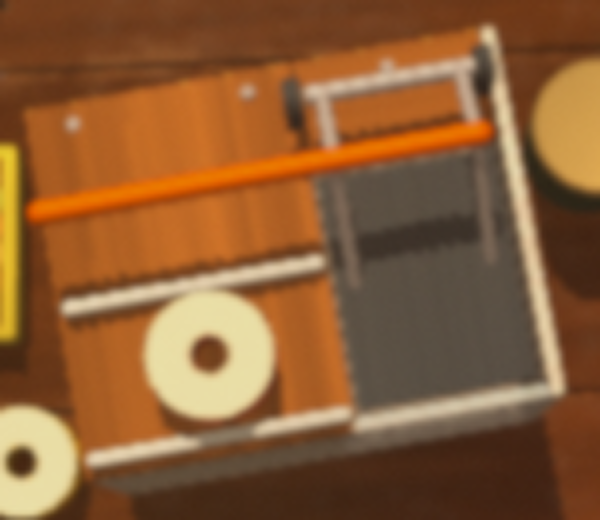

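View pics/cs.png

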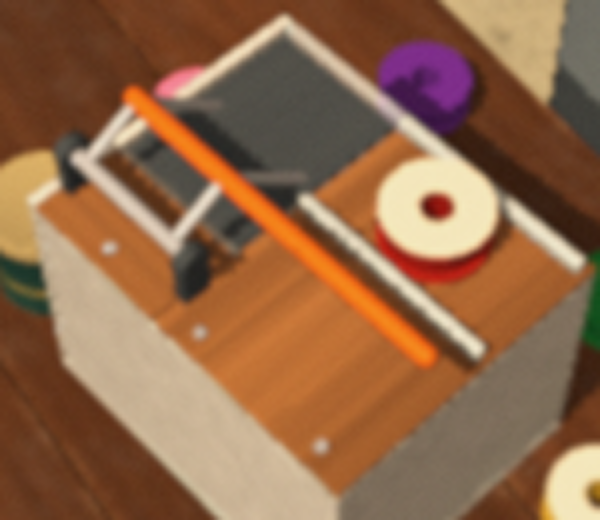

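The crops are 4× enlargements. In the top crop the bar ends are at (32,212) and (490,130), and the spool centre at (209,354). In the side crop the bar ends are at (430,362) and (130,92), and the spool at (437,208). I'll fit the box pose to the bar ends and box corners in both views.

```bash
cat >> h.py <<'E'
def proj(n,X):
    K,D,T=cal(n); W=np.linalg.inv(T); return cv2.projectPoints(np.array(X,float).reshape(-1,3),cv2.Rodrigues(W[:3,:3])[0],W[:3,3],K,D)[0].reshape(-1,2)
def crop(n,uv): return np.array(uv)/4+((232,145) if n=="top" else (235,205))-.375
E
python3 - <<'E'
from h import *
from scipy.optimize import least_squares
np.set_printoptions(precision=4,suppress=True)
pts={(-110,66,192):((32,212),(430,362)),(70,66,192):((490,130),(130,92)),(-115,120,150):((25,108),(337,495)),(88,120,150):((490,28),(33,203)),(88,-40,150):((562,392),(285,17))}
B=np.array(list(pts),float)/1000
def bw(q,B):
    c,s=np.cos(q[2]),np.sin(q[2]);return np.array(B)@np.array([[c,-s,0],[s,c,0],[0,0,1]]).T+[q[0],q[1],q[3]]
def f(q): return np.concatenate([(proj(n,bw(q,B))-crop(n,[v[i] for v in pts.values()])).ravel() for i,n in enumerate(("top","side"))])
for free in(0,1):
    g=(lambda q:f([*q[:3],q[3] if free else 0]))
    r=least_squares(g,[.45,.15,-1.5,0],loss="soft_l1");q=r.x.copy();q[3]*=free;print(q,np.degrees(q[2]));print(f(q).reshape(2,-1,2).tolist() if free==0 else "")
    if not free:
        q0=q
for k,v in pts.items(): print(k,tri(*[crop(n,a) for n,a in zip(("top","side"),v)]))
S,e=tri(crop("top",(209,354)),crop("side",(437,208)));print("spool",S,e)
c,s=np.cos(q0[2]),np.sin(q0[2]);d=S[:2]-q0[:2];print("spool in box",[c*d[0]+s*d[1],-s*d[0]+c*d[1]])
for b in([-.1,.033,0],[-.1,.066,0],[-.1,0,0],[-.008,.033,0]):print(b,bw(q0,[b]))
E
```

```text
[ 0.4867  0.1533 -1.3787  0.    ] -78.99432645836617
[[[1.0616823693412698, -0.11576636791983219], [-2.833876196792346, 0.41077269609886], [-1.2101358918423841, -0.3339284126386417], [0.42749893558072927, -1.5426361889233249], [0.3094490343195275, -0.07665090839088862]], [[-0.38988490366995165, -1.3052363764699066], [2.1048738762035555, 1.798095728488505], [0.3741502486290642, 0.3015946040812878], [-1.0220662363528277, -1.282242515224823], [0.5812275041538442, -0.6442751949219883]]]
[ 0.4867  0.1529 -1.3785 -0.002 ] -78.9821503446648

(-110, 66, 192) (array([0.5306, 0.2757, 0.1906]), [np.float64(0.00018777227636407762), np.float64(0.00018777227636414452)])
(70, 66, 192) (array([0.5658, 0.0924, 0.1925]), [np.float64(0.0004865510364412776), np.float64(0.0004865510364413019)])
(-115, 120, 150) (array([0.5823, 0.2874, 0.148 ]), [np.float64(0.00012721235769107), np.float64(0.00012721235769079883)])
(88, 120, 150) (array([0.6199, 0.0902, 0.1453]), [np.float64(0.00011846470902842027), np.float64(0.00011846470902837568)])
(88, -40, 150) (array([0.4648, 0.0592, 0.1482]), [np.float64(0.0006685153056934734), np.float64(0.0006685153056935315)])
spool [0.4765 0.2049 0.1705] [np.float64(0.0004899786619749256), np.float64(0.0004899786619749485)]
spool in box [np.float64(-0.05256842292546164), np.float64(-0.00010587819388340608)]
[-0.1, 0.033, 0] [[0.5    0.2577 0.    ]]
[-0.1, 0.066, 0] [[0.5324 0.264  0.    ]]
[-0.1, 0, 0] [[0.4676 0.2514 0.    ]]
[-0.008, 0.033, 0] [[0.5175 0.1674 0.    ]]
```

apply_moves([
  [[0.93, -1, 0], [0, 0, 0], 0.6],
  [[0.93, -1, 0], [0, 0, 0], 0.6],
  [[0.93, -1, 0], [0, 0, 0], 0.6],
  [[0.93, -1, 0], [0, 0, 0], 0.6],
])

```text
time: 0.5
ee_pos: [0.2579, -0.3779, 0.3044]
tcp_rot: [180.0, -0.0, 22.5]
wrist_force: [-0.3, -1.4, -0.2]
opening: 0.0512
grasp_force: 0.0
```

apply_moves([
  [[0.93, -1, 0], [0, 0, 0], 0.6],
  [[0.93, -1, 0], [0, 0, 0], 0.6],
  [[0.93, -1, 0], [0, 0, 0], 0.6],
  [[0.93, -1, 0], [0, 0, 0], 0.6],
])

```text
time: 0.9
ee_pos: [0.3059, -0.2506, 0.3041]
tcp_rot: [180.0, -0.0, 22.5]
wrist_force: [0.3, -1.2, -0.4]
opening: 0.0512
grasp_force: 0.0
```

apply_moves([
  [[0.93, -1, 0], [0, 0, 0], 0.6],
  [[0.93, -1, 0], [0, 0, 0], 0.6],
  [[0.93, -1, 0], [0, 0, 0], 0.6],
  [[0.93, -1, 0], [0, 0, 0], 0.6],
])

```text
time: 1.3
ee_pos: [0.3542, -0.123, 0.3038]
tcp_rot: [-180.0, -0.0, 22.6]
wrist_force: [-0.5, 0.2, 0.2]
opening: 0.0512
grasp_force: 0.0
```

apply_moves([
  [[0.93, -1, 0], [0, 0, -0.87], 0.6],
  [[0.93, -1, 0], [0, 0, -0.87], 0.6],
  [[0.93, -1, 0], [0, 0, -0.87], 0.6],
  [[0.93, -1, 0], [0, 0, -0.87], 0.6],
  [[0.93, -1, 0], [0, 0, -0.87], 0.6],
])

```text
time: 1.8
ee_pos: [0.4015, 0.0022, 0.3035]
tcp_rot: [-180.0, 0.1, 48.4]
wrist_force: [0.2, 0.0, -0.3]
opening: 0.051
grasp_force: 0.0
```

apply_moves([
  [[1, -0.38, 0], [0, 0, -0.87], 0.6],
  [[1, -0.38, 0], [0, 0, -0.87], 0.6],
  [[1, -0.38, 0], [0, 0, -0.87], 0.6],
  [[1, -0.38, 0], [0, 0, -0.87], 0.6],
  [[1, -0.38, 0], [0, 0, -0.87], 0.6],
])

```text
time: 2.3
ee_pos: [0.4391, 0.101, 0.3038]
tcp_rot: [-180.0, 0.0, 74.2]
wrist_force: [-0.2, 0.1, -1.0]
opening: 0.0515
grasp_force: 0.0
```

apply_moves([
  [[1, -0.12, 0], [0, 0, -0.88], 0.6],
  [[1, -0.12, 0], [0, 0, -0.88], 0.6],
  [[1, -0.12, 0], [0, 0, -0.88], 0.6],
  [[1, -0.12, 0], [0, 0, -0.88], 0.6],
  [[1, -0.12, 0], [0, 0, -0.88], 0.6],
])

```text
time: 2.8
ee_pos: [0.4542, 0.2006, 0.3042]
tcp_rot: [180.0, 0.0, 100.5]
wrist_force: [0.2, 0.1, -0.5]
opening: 0.0508
grasp_force: 0.0
```

apply_moves([
  [[0.46, 0.56, 0], [0, 0, 0], 0.6],
  [[0.46, 0.56, 0], [0, 0, 0], 0.6],
  [[0.46, 0.56, 0], [0, 0, 0], 0.6],
])

```text
time: 3.1
ee_pos: [0.5018, 0.2578, 0.3031]
tcp_rot: [-180.0, 0.0, 100.5]
wrist_force: [-0.3, 0.1, -0.8]
opening: 0.051
grasp_force: 0.0
```

Run:
```python
from h import *
from workcell import sensors
o=sensors.get_obs();print(o["ee_pos"],o["tcp_rot"])
ims=[]
for n,x,y in(("top",215,130),("side",260,160)):
    p,d=imaging.camera(n);ims.append(cv2.resize(p[y:y+150,x:x+130],(390,450)))
cv2.imwrite("pics/a1.png",np.hstack(ims)[:,:,::-1])
```

```text
[0.50181475 0.25778163 0.30312356] [-1.79971145e+02  6.77437850e-03  1.00549479e+02]
```

View pics/a1.png

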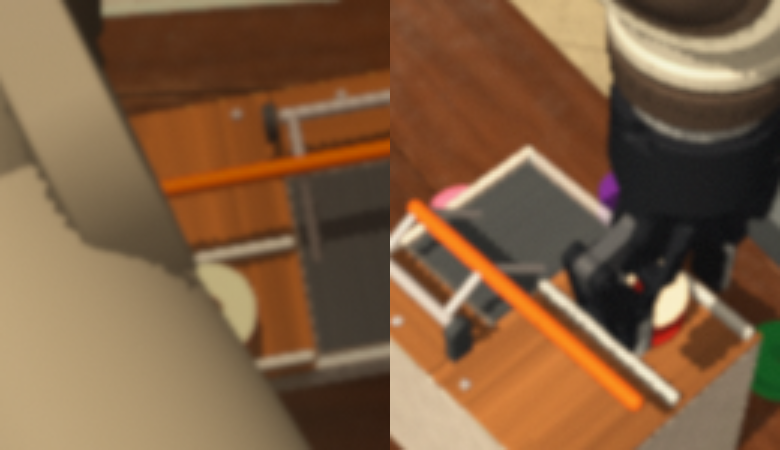

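```bash
cat >> h.py <<'E'
def w(b):
    c,s=np.cos(-1.3792),np.sin(-1.3792);b=np.array(b)/1000;return [.4867+c*b[0]-s*b[1],.1533+s*b[0]+c*b[1],b[2]]
def tob(p):
    c,s=np.cos(-1.3792),np.sin(-1.3792);d=np.array(p[:2])-[.4867,.1533];return 1000*np.array([c*d[0]+s*d[1],-s*d[0]+c*d[1],p[2]])
E
python3 - <<'E'
from h import *
p,d=imaging.camera("side")
S=4;x,y=290,140
c=cv2.resize(p[y:y+140,x:x+140],None,fx=S,fy=S,interpolation=cv2.INTER_CUBIC)[:,:,::-1].copy()
for yy in(34.8-33,34.8+33):
  for z in(230,235):
    L=[[-99.7+a,yy+b,z] for a,b in((-11,-7.25),(11,-7.25),(11,7.25),(-11,7.25))]
    q=(proj("side",[w(l) for l in L])-[x,y]+.5)*S
    cv2.polylines(c,[q.round().astype(np.int32)],True,(255,255,0) if z==230 else (0,255,0),1)
cv2.imwrite("pics/a2.png",cv2.convertScaleAbs(c,alpha=1.6,beta=20))
E
```

```text
(no output)
```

View pics/a2.png

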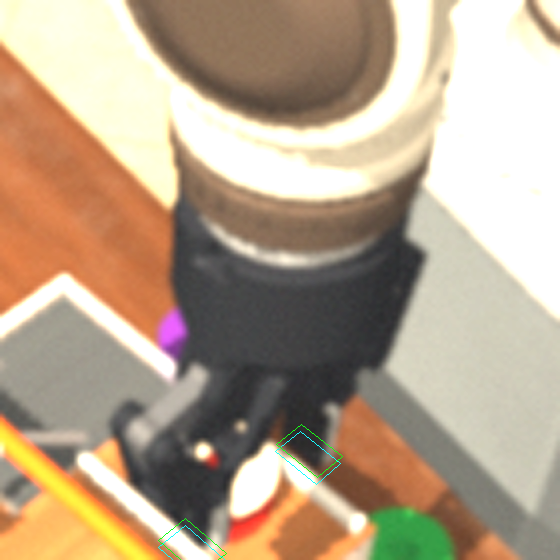

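apply_moves([
  [[0, -0.02, 0.15], [0, 0, -0.01], 0.6],
  [[0, -0.02, 0.3], [0, 0, -0.01], 0.6],
  [[0, -0.02, 0.4], [0, 0, -0.01], 0.6],
  [[0, -0.02, 0.4], [0, 0, -0.01], 0.6],
])

```text
time: 3.65
ee_pos: [0.4975, 0.2565, 0.2634]
tcp_rot: [-179.9, 0.0, 101.1]
wrist_force: [-1.0, -1.3, 3.5]
opening: 0.0514
grasp_force: 1.3
```

apply_moves([
  [[0, 0, 0.04], [0, 0, 0], 0.6],
  [[0, 0, 0.08], [0, 0, 0], 0.6],
  [[0, 0, 0.12], [0, 0, 0], 0.6],
  [[0, 0, 0.12], [0, 0, 0], 0.6],
])

```text
time: 4.05
ee_pos: [0.4951, 0.2562, 0.2521]
tcp_rot: [-179.6, 0.1, 101.2]
wrist_force: [-23.4, -7.4, 7.4]
opening: 0.0516
grasp_force: 12.0
```

```bash
cat > look.py <<'E'
from h import *
import sys
from workcell import sensors
o=sensors.get_obs();print(o["time"],tob(o["ee_pos"]),o["tcp_rot"],o["wrist_force"],o["opening"],o["grasp_force"])
p,d=imaging.camera("side")
c=cv2.resize(p[195:315,250:390],None,fx=5,fy=5,interpolation=cv2.INTER_CUBIC)[:,:,::-1]
cv2.imwrite(sys.argv[1],cv2.convertScaleAbs(c,alpha=1.8,beta=20))
E
python3 look.py pics/b1.png
```

```text
4.05 [-99.44613379  27.89355526 252.13730857] [-1.79566113e+02  5.60823152e-02  1.01203265e+02] [-23.40973375  -7.43256213   7.37935705] 0.051614584437959576 11.954834461212158
```

View pics/b1.png

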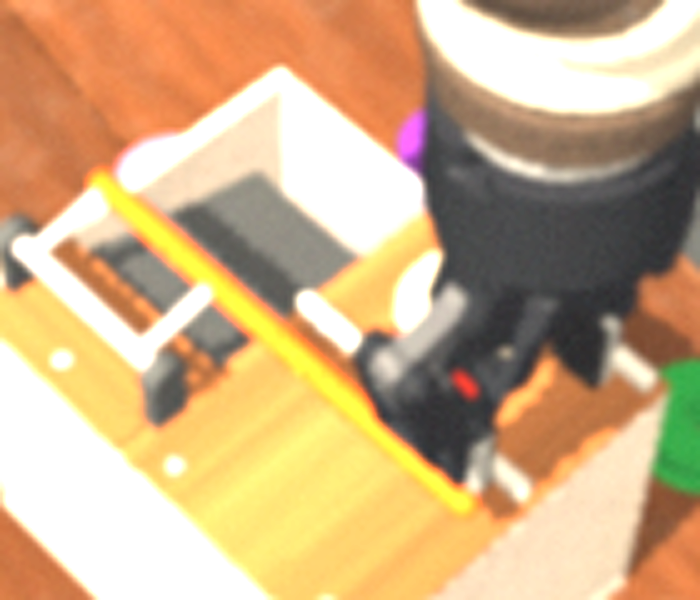

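The far fingertip went down on the inner side of the bar: the bar is touching its outer side at about (460,480), so the tip sits further in than I assumed. I'll go up, open a little wider and press again.

apply_moves([
  [[0, 0, -0.2], [0, 0, 0], 0.6],
  [[0, 0, -0.4], [0, 0, 0], 0.6],
  [[0, 0, -0.4], [0, 0, 0], 0.7],
  [[0, 0, -0.4], [0, 0, 0], 0.7],
  [[0, 0, -0.4], [0, 0, 0], 0.7],
])

```text
time: 4.6
ee_pos: [0.4984, 0.2575, 0.2913]
tcp_rot: [-180.0, 0.0, 101.2]
wrist_force: [0.5, -0.4, 0.5]
opening: 0.06
grasp_force: 0.0
```

```bash
python3 -c "
from h import *
from workcell import sensors
o=sensors.get_obs();print(tob(o['ee_pos']),o['tcp_rot'],o['wrist_force'],o['opening'],o['grasp_force'])
z=np.load('side0.npz')"
```

```text
[-100.0679977    31.3187971   291.30184037] [-1.79970640e+02  8.98451584e-03  1.01215119e+02] [ 0.54902168 -0.36022664  0.49938106] 0.060024255964413624 0.0
```

apply_moves([
  [[0, 0.01, 0.15], [0, 0, 0], 0.7],
  [[0, 0.01, 0.25], [0, 0, 0], 0.7],
  [[0, 0.01, 0.3], [0, 0, 0], 0.7],
  [[0, 0.01, 0.3], [0, 0, 0], 0.7],
])

```text
time: 5.0
ee_pos: [0.4991, 0.2577, 0.2612]
tcp_rot: [-179.9, 0.0, 101.2]
wrist_force: [1.2, -0.8, 3.3]
opening: 0.0604
grasp_force: 1.3
```

apply_moves([
  [[0, 0, 0.03], [0, 0, 0], 0.7],
  [[0, 0, 0.06], [0, 0, 0], 0.7],
  [[0, 0, 0.09], [0, 0, 0], 0.7],
  [[0, 0, 0.09], [0, 0, 0], 0.7],
])

```text
time: 5.4
ee_pos: [0.4993, 0.2579, 0.2528]
tcp_rot: [-180.0, -0.0, 101.2]
wrist_force: [-1.7, -1.0, 3.1]
opening: 0.06
grasp_force: 1.9
```

Now the vertical force is about 3 N with little sideways load, so the tip is on top of the bar. I'll keep pressing.

apply_moves([
  [[0, 0, 0.03], [0, 0, 0], 0.7],
  [[0, 0, 0.06], [0, 0, 0], 0.7],
  [[0, 0, 0.09], [0, 0, 0], 0.7],
  [[0, 0, 0.12], [0, 0, 0], 0.7],
  [[0, 0, 0.12], [0, 0, 0], 0.7],
])

```text
time: 5.9
ee_pos: [0.4994, 0.2579, 0.2403]
tcp_rot: [-180.0, 0.0, 101.2]
wrist_force: [-1.7, 0.6, 4.5]
opening: 0.0595
grasp_force: 1.9
```

apply_moves([
  [[0, 0, 0.02], [0, 0, 0], 0.7],
  [[0, 0, 0.04], [0, 0, 0], 0.7],
  [[0, 0, 0.05], [0, 0, 0], 0.7],
  [[0, 0, 0.05], [0, 0, 0], 0.7],
])

```text
time: 6.3
ee_pos: [0.4997, 0.2579, 0.2359]
tcp_rot: [180.0, -0.0, 101.2]
wrist_force: [0.6, 0.4, 4.5]
opening: 0.0598
grasp_force: 2.3
```

```bash
python3 look.py pics/b2.png
```

```text
6.3 [-100.19953435   32.6575852   235.94016259] [ 1.79954072e+02 -4.31499264e-03  1.01230645e+02] [0.64483768 0.36816101 4.47607788] 0.05983810587663633 2.274407297372818
```

View pics/b2.png

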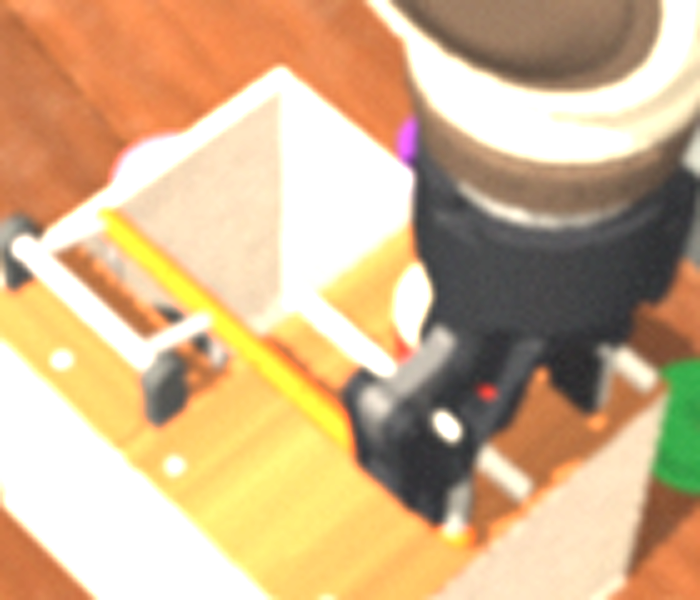

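The finger is on top of the bar near its free end at (450,530), and the flap is almost open. I'll go on to the stop.

apply_moves([
  [[0, 0, 0.02], [0, 0, 0], 0.7],
  [[0, 0, 0.03], [0, 0, 0], 0.7],
  [[0, 0, 0.03], [0, 0, 0], 0.7],
])

```text
time: 6.65
ee_pos: [0.5001, 0.258, 0.2333]
tcp_rot: [179.9, -0.0, 101.2]
wrist_force: [3.1, 1.2, 5.9]
opening: 0.06
grasp_force: 2.8
```

apply_moves([
  [[0, 0, 0.01], [0, 0, 0], 0.7],
  [[0, 0, 0.02], [0, 0, 0], 0.7],
  [[0, 0, 0.02], [0, 0, 0], 0.7],
])

```text
time: 6.95
ee_pos: [0.5003, 0.258, 0.2316]
tcp_rot: [179.8, -0.0, 101.2]
wrist_force: [3.6, 1.2, 6.1]
opening: 0.0601
grasp_force: 3.1
```

apply_moves([
  [[0, 0, 0.01], [0, 0, 0], 0.7],
  [[0, 0, 0.02], [0, 0, 0], 0.7],
  [[0, 0, 0.02], [0, 0, 0], 0.7],
])

```text
time: 7.25
ee_pos: [0.5005, 0.258, 0.23]
tcp_rot: [179.8, -0.0, 101.2]
wrist_force: [4.8, -0.2, 6.2]
opening: 0.0598
grasp_force: 3.5
```

apply_moves([
  [[0, 0, 0.01], [0, 0, 0], 0.7],
  [[0, 0, 0.01], [0, 0, 0], 0.7],
])

```text
time: 7.45
ee_pos: [0.5006, 0.2581, 0.2297]
tcp_rot: [179.7, -0.0, 101.2]
wrist_force: [3.0, 0.2, 11.0]
opening: 0.0597
grasp_force: 5.5
```

apply_moves([
  [[0, 0, 0.01], [0, 0, 0], 0.7],
  [[0, 0, 0.01], [0, 0, 0], 0.7],
])

```text
time: 7.65
ee_pos: [0.5006, 0.2581, 0.2295]
tcp_rot: [179.7, -0.0, 101.2]
wrist_force: [3.0, -0.8, 16.1]
opening: 0.0598
grasp_force: 7.8
```

apply_moves([
  [[-0.03, 0, 0], [0, 0, 0], 0.7],
  [[-0.06, 0, 0], [0, 0, 0], 0.7],
  [[-0.09, 0, 0], [0, 0, 0], 0.7],
  [[-0.12, 0, 0], [0, 0, 0], 0.7],
  [[-0.15, 0, 0], [0, 0, 0], 0.7],
  [[-0.18, 0, 0], [0, 0, 0], 0.7],
  [[-0.21, 0, 0], [0, 0, 0], 0.7],
  [[-0.24, 0, 0], [0, 0, 0], 0.7],
])

```text
time: 8.45
ee_pos: [0.5048, 0.2357, 0.2295]
tcp_rot: [179.7, -0.2, 101.3]
wrist_force: [-2.8, 10.3, 15.9]
opening: 0.0597
grasp_force: 8.2
```

```bash
python3 look.py pics/b3.png
```

```text
8.45 [-77.44222008  33.41637181 229.5458718 ] [179.70986565  -0.21462498 101.31122734] [-2.83389014 10.33669215 15.93489268] 0.05970751815442304 8.171953379533079
```

View pics/b3.png

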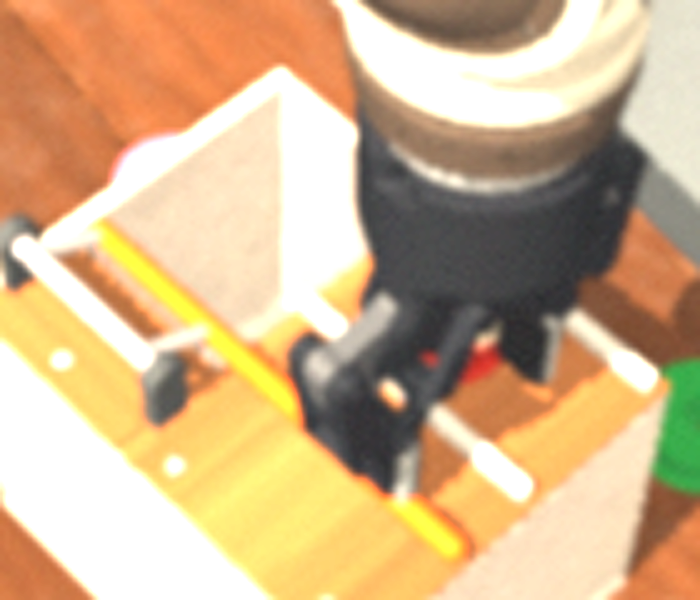

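The far finger holds the bar down at (400,490). The near finger is pushing the spool at (470,360). I'll continue the push.

apply_moves([
  [[-0.04, 0, 0], [0, 0, 0], 0.7],
  [[-0.08, 0, 0], [0, 0, 0], 0.7],
  [[-0.12, 0, 0], [0, 0, 0], 0.7],
  [[-0.16, 0, 0], [0, 0, 0], 0.7],
  [[-0.2, 0, 0], [0, 0, 0], 0.7],
  [[-0.24, 0, 0], [0, 0, 0], 0.7],
  [[-0.28, 0, 0], [0, 0, 0], 0.7],
  [[-0.3, 0, 0], [0, 0, 0], 0.7],
])

```text
time: 9.3
ee_pos: [0.5106, 0.2061, 0.2296]
tcp_rot: [179.7, -0.2, 101.3]
wrist_force: [-1.5, 7.5, 16.6]
opening: 0.0598
grasp_force: 8.5
```

apply_moves([
  [[-0.04, 0, 0], [0, 0, 0], 0.7],
  [[-0.08, 0, 0], [0, 0, 0], 0.7],
  [[-0.12, 0, 0], [0, 0, 0], 0.7],
  [[-0.16, 0, 0], [0, 0, 0], 0.7],
  [[-0.2, 0, 0], [0, 0, 0], 0.7],
  [[-0.24, 0, 0], [0, 0, 0], 0.7],
  [[-0.28, 0, 0], [0, 0, 0], 0.7],
  [[-0.32, 0, 0], [0, 0, 0], 0.7],
  [[-0.36, 0, 0], [0, 0, 0], 0.7],
  [[-0.38, 0, 0], [0, 0, 0], 0.7],
  [[-0.38, 0, 0], [0, 0, 0], 0.7],
  [[-0.38, 0, 0], [0, 0, 0], 0.7],
])

```text
time: 10.5
ee_pos: [0.5182, 0.1686, 0.2296]
tcp_rot: [179.7, -0.1, 101.3]
wrist_force: [-0.9, 4.7, 17.2]
opening: 0.0597
grasp_force: 8.7
```

```bash
sed -i 's/195:315,250:390/185:305,250:390/' look.py; python3 look.py pics/b4.png
```

```text
10.5 [ -9.00418174  33.78705273 229.62197908] [ 1.79692701e+02 -1.32231740e-01  1.01279590e+02] [-0.87344978  4.67289892 17.15281425] 0.05968324104236656 8.718311190605164
```

View pics/b4.png

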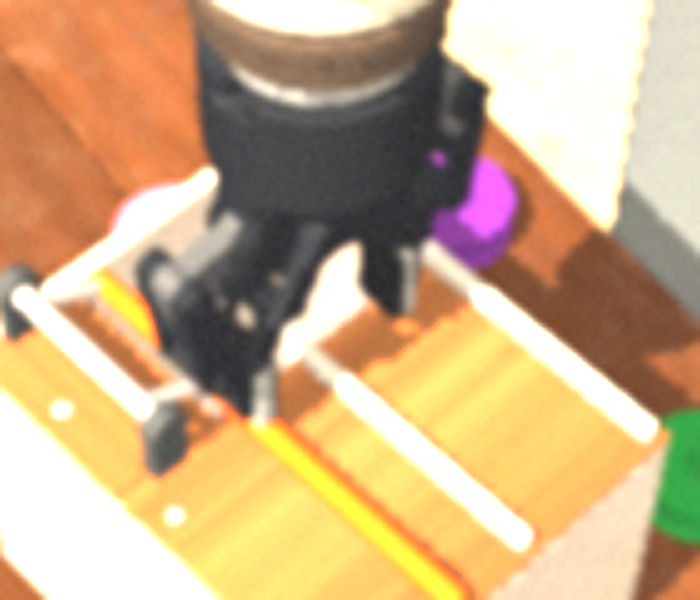

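The lane is empty and the bar is still down under the finger at (255,415). I've used all 10 picture views, so I'll confirm the drop numerically from depth and colour.

```bash
cat > chk.py <<'E'
from h import *
for n in("top","side"):
    p,d=imaging.camera(n);C=cloud(n,d);h=cv2.cvtColor(p,cv2.COLOR_RGB2HSV)
    b=np.array([tob(x) for x in C.reshape(-1,3)]).reshape(C.shape)
    inb=(d>0)&(b[...,0]>-112)&(b[...,0]<86)&(b[...,1]>-42)&(b[...,1]<118)&(b[...,2]<.2*1000)
    red=((h[...,0]<6)|(h[...,0]>172))&(h[...,1]>170)&(h[...,2]>60)
    cream=(h[...,0]>18)&(h[...,0]<32)&(h[...,1]>35)&(h[...,1]<120)&(h[...,2]>120)
    for nm,m in(("red",red&inb),("cream",cream&inb)):
        k,l,s,c=cv2.connectedComponentsWithStats(m.astype(np.uint8))
        for i in range(1,k):
            if s[i,4]>=12: print(n,nm,s[i],np.median(b[l==i],0).round(),p[l==i].mean(0).round())
    m=inb&(b[...,0]>5)&(b[...,0]<78)&(b[...,1]>-30)&(b[...,1]<60)&(b[...,2]<120)
    print(n,"in-bin depth px",m.sum(),np.percentile(b[m][:,2],[5,25,50,75,95]).round() if m.any() else "")
E
python3 chk.py
```

```text
top in-bin depth px 0 
side cream [263 231  14  10  23] [ 85.  59. 152.] [238. 222. 188.]
side cream [340 239  42  33 143] [-65. -30. 158.] [218. 206. 180.]
side cream [312 255  44  39 132] [-60.  34. 159.] [219. 208. 182.]
side in-bin depth px 9 [ 6.  7.  8.  8. 29.]
```

apply_moves([
  [[-0.03, 0, 0], [0, 0, 0], 0.7],
  [[-0.06, 0, 0], [0, 0, 0], 0.7],
  [[-0.09, 0, 0], [0, 0, 0], 0.7],
  [[-0.1, 0, 0], [0, 0, 0], 0.7],
  [[-0.1, 0, 0], [0, 0, 0], 0.7],
])

```text
time: 11.15
ee_pos: [0.5201, 0.1591, 0.2296]
tcp_rot: [179.7, -0.2, 101.3]
wrist_force: [-2.0, 6.1, 18.3]
opening: 0.0597
grasp_force: 8.7
```

apply_moves([
  [[0.08, 0, 0], [0, 0, 0], 0.7],
  [[0.16, 0, 0], [0, 0, 0], 0.7],
  [[0.24, 0, 0], [0, 0, 0], 0.7],
  [[0.32, 0, 0], [0, 0, 0], 0.7],
  [[0.4, 0, 0], [0, 0, 0], 0.7],
  [[0.48, 0, 0], [0, 0, 0], 0.7],
  [[0.56, 0, 0], [0, 0, 0], 0.7],
  [[0.64, 0, 0], [0, 0, 0], 0.7],
  [[0.72, 0, 0], [0, 0, 0], 0.7],
  [[0.8, 0, 0], [0, 0, 0], 0.7],
  [[0.8, 0, 0], [0, 0, 0], 0.7],
])

```text
time: 12.25
ee_pos: [0.5048, 0.2362, 0.2295]
tcp_rot: [179.7, 0.1, 101.2]
wrist_force: [1.4, -3.5, 18.0]
opening: 0.06
grasp_force: 8.6
```

```bash
python3 chk.py
```

```text
top red [327 218  26  27 474] [43.  1. 27.] [98. 29. 18.]
top cream [357 179   5  15  28] [ 84.  59. 148.] [167. 150. 116.]
top cream [344 241  25   6  56] [ 64. -37. 149.] [155. 142. 118.]
top cream [326 247  11   4  16] [ 19. -37. 149.] [163. 148. 122.]
top in-bin depth px 1840 [ 3.  5.  8. 28. 64.]
side cream [299 210   9   6  13] [ 84. -27. 151.] [234. 217. 184.]
side cream [264 228  18  13  27] [ 85.  56. 152.] [240. 224. 191.]
side cream [310 253   9   9  30] [-11.  34. 159.] [226. 214. 187.]
side cream [365 259  17  13  46] [-96. -30. 159.] [175. 164. 142.]
side cream [337 278  19  16  53] [-90.  34. 159.] [185. 174. 151.]
side in-bin depth px 27 [ 7.  9. 28. 29. 31.]
```

The spool lies flat on the bin floor at box (43, 1), with its top at 28 mm. Now I'll release the bar.

apply_moves([
  [[0, 0, -0.06], [0, 0, 0], 0.7],
  [[0, 0, -0.12], [0, 0, 0], 0.7],
  [[0, 0, -0.18], [0, 0, 0], 0.7],
  [[0, 0, -0.24], [0, 0, 0], 0.7],
  [[0, 0, -0.3], [0, 0, 0], 0.7],
  [[0, 0, -0.36], [0, 0, 0], 0.7],
  [[0, 0, -0.45], [0, 0, 0], 0.7],
  [[0, 0, -0.6], [0, 0, 0], 0.7],
  [[0, 0, -0.8], [0, 0, 0], 0.7],
  [[0, 0, -1], [0, 0, 0], 0.7],
  [[0, 0, -1], [0, 0, 0], 0.7],
])

```text
time: 13.45
ee_pos: [0.5039, 0.2365, 0.3296]
tcp_rot: [179.8, -0.1, 101.2]
wrist_force: [0.3, -0.0, -0.0]
opening: 0.0599
grasp_force: 0.0
```

apply_moves([
  [[0.5, -0.8, 0], [0, 0, 0], 0.7],
  [[0.5, -0.8, 0], [0, 0, 0], 0.7],
  [[0.5, -0.8, 0], [0, 0, 0], 0.7],
  [[0.5, -0.8, 0], [0, 0, 0], 0.7],
  [[0.5, -0.8, 0], [0, 0, 0], 0.7],
])

```text
time: 13.95
ee_pos: [0.4159, 0.2696, 0.3264]
tcp_rot: [-180.0, 0.0, 101.2]
wrist_force: [0.6, -0.4, -0.1]
opening: 0.0597
grasp_force: 0.0
```

```bash
python3 chk.py
python3 - <<'E'
from h import *
from workcell import sensors
p,d=imaging.camera("side");b=np.array([tob(x) for x in cloud("side",d).reshape(-1,3)])
m=(d.ravel()>0)&(b[:,0]>10)&(b[:,0]<75)&(b[:,1]>-25)&(b[:,1]<30);print("flap z",np.percentile(b[m][:,2],[5,50,95]))
h=cv2.cvtColor(p,cv2.COLOR_RGB2HSV).reshape(-1,3);m=(h[:,1]>200)&(h[:,2]>170)&(h[:,0]<16)&(b[:,0]>-115)&(b[:,0]<75)&(b[:,1]>45)&(b[:,1]<85)&(b[:,2]>155);print("bar z",m.sum(),np.percentile(b[m][:,2],[5,50,95]))
o=sensors.get_obs();print(o["time"],o["ee_pos"],o["wrist_force"])
E
```

```text
top cream [357 179   5  16  29] [ 85.  58. 149.] [190. 170. 133.]
top cream [365 216   3  10  15] [ 85.  -2. 149.] [193. 171. 134.]
top cream [249 219   9   3  16] [-100.   31.  158.] [193. 174. 143.]
top cream [344 241  25   7  65] [ 62. -38. 149.] [172. 158. 132.]
top cream [333 247  10   2  14] [ 28. -37. 149.] [181. 165. 138.]
top in-bin depth px 65 [ 3.  4.  5.  7. 24.]
side cream [301 210   8   5  14] [ 83. -33. 151.] [222. 205. 175.]
side cream [283 215  17  12  22] [ 85.   2. 151.] [240. 223. 189.]
side cream [335 235  47  37 143] [-55. -30. 159.] [225. 213. 186.]
side cream [309 253  47  41 178] [-58.  34. 158.] [215. 203. 177.]
side in-bin depth px 11 [ 6.  8. 28. 30. 30.]
flap z [149.13650154 151.24017613 153.27807252]
bar z 560 [193.75609278 197.49005396 199.65934498]
14.1 [0.41619573 0.26938427 0.32640654] [-0.56223402 -1.48852916  0.1897601 ]
```

The flap is shut at 150 mm, the bar is back up at 197 mm, and the robot is clear of everything.

```bash
python3 -c "
from workcell import bot
print(bot.job_done())"
```

```text
the job is handed in; nothing more can be done
None
```

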